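# Load the bench demagnetiser and start it

### The arm

A 6-joint arm with a two-finger parallel gripper is mounted at the origin on the work surface. World frame = base frame: x ahead of the robot, y to its left, z up, the work surface at z = 0. Lengths are in mm, angles in degrees, forces in N, time in s.
With the tool pointing down it reaches from about 300 to 850 mm from the base axis. Payload 4.2 kg.
Tool frame: the origin (TCP) lies at the centre of the arm's flange, where the gripper is bolted on; the fingertips stand 191 mm ahead of it and the grasp point (between the pads) lies 172 mm ahead of it; y points along the fingers, x is the direction in which the jaws open and shut, and the axes are right-handed (so a half turn about y gives the same grasp; the last joint's range is limited). The gripper opens to 91 mm and grips with 3 to 60 N. Pads are 32 mm wide; open, the fingers measure 118 mm over their backs; the gripper's body (76 mm by 178 mm) begins 60 mm behind the grasp point.
Start: joints at [62.911, 18.312, 89.639, -0, 72.044, -1.146], TCP at [251.55, 517.054, 404.776] pointing down, gripper open.
Joint ranges: [-177.97, 177.97], [-48.28, 115.42], [12.27, 149.76], [-77.06, 257.06], [2.81, 150.46], [-146.56, 146.56]. Speed limits (degrees/s): [147.25, 147.25, 180, 180, 180, 180].

### API

Orientations are given as [roll, pitch, yaw] about the fixed x, y, z axes, in that order (R = Rz(yaw) Ry(pitch) Rx(roll)).
In Python, from workcell import env gives the robot as it stands.
- The arm moves only by the tool carry_out, never from a script. Its argument "increments" is a list of rows, each a list of 3 entries, a list of its own where there are three numbers: the turn, a rotation vector about the tool's x, y, z in rad, then the shift along the tool's x, y, z in mm, then the closure, from 0 (fully open) to 1 (shut). In form: [[[wx, wy, wz], [dx, dy, dz], claw], ...]. A call has 1 to 10 rows; each row is the pose to reach, as a shift and turn from the pose commanded when the call began, along the tool's axes at that moment; what a row does not reach only later rows make up. A row lasts 1/12 s, in which the tool goes at most 41.7 mm and 7.16 degrees, less where a joint would pass 70% of its speed; a pose out of reach is approached as far as the arm can. A call with a gripper value outside its range is refused whole. The fingers move at their own pace and stop on an object; "force" is the grip in N (left out, the last holds). Time passes only in rows, so rows that repeat a pose let the fingers close. It gives the time, the measured TCP pose, the force and the opening at its end, in the units of the state.
- env.state(): the state, without advancing time (a new reading comes with each control period).
- env.grab_frame(name): name is "scene" or "top"; returns a dict with "frame" (480x640x3 uint8, blue, green, red), "z_map" (480x640 float32, mm along the optical axis (not along the pixel's ray), 0 where there is no reading), "camera_matrix" (3x3 intrinsics, pixels), "k1" (the pictures are not rectified: a ray, as slopes to the right and down, at radius r is drawn at 1 + k1 r^2 times it, then the intrinsics apply), "rvec" (rotation vector, rad) and "tvec" (3), from world to camera coordinates, as OpenCV has them. Camera axes: x right, y down, z forward; pixel columns grow to the right and rows downward; lengths in mm; the calibration is good to about 2 mm. A picture is of the moment at which its call begins.
- env.job_done(): hands the job in, once; it reports no verdict.
The state is a dict: "time_s": time; "qpos": joint angles; "qvel": joint speeds; "effort": joint torques, N m; "ee_pos": TCP position; "ee_rot": TCP orientation; "force": force on the tool from outside, world axes, zero at the start; "torque": the same for the moment, N m; "gripper_width": finger opening in mm.
Only numpy, scipy, OpenCV 4.12 (cv2) and the standard library are available. Lean on these libraries where they do the work, as an engineer would, in place of code of your own. Each camera call takes 0.05 s, during which the arm holds its last target. There are 200 camera calls.

### The job

Demagnetise the cut steel tubes before welding: turn the T-key a quarter turn to unlock the demagnetiser's guard panel, swing the panel open past upright, and lay every square tube from the table flat on the chamber floor, none on top of another. Then swing the panel fully shut, turn the key back to locked, and only then press the ribbed end of the rocker down so that it snaps over to on. Leave everything else on the bench where it is.

Things in the scene. Friction and masses are not known exactly. Their poses are not given: they have to be found in the camera images.
- chamber (a point): Centre of the chamber floor of the demagnetiser, a fixed blue open-topped steel box (200 mm deep, 294 mm wide, rim 105 mm above the table). z up, x towards the hinge (away from the robot, turned with the box), y to the box's left. The chamber is 176 mm along x and 270 mm along y; its flat floor is 45 mm above the table and 60 mm below the rim.
- panel (a joint): Grey steel guard panel with a window over the chamber, 200 x 294 x 6 mm, hinged along its far (+x) edge. 0 = shut, 1.65 = stop, leaning back just past upright. About 5 N at the handle lifts it; it stays put past about 1.2 rad (leaning on its stop when past upright), below that it falls shut in a second or so. A cam under it holds it shut unless the key is past about 1.2 rad; it can shut fully only with the key unlocked.
- panel_handle (a point): Middle of the panel's handle: a round steel bar 12 mm thick and 110 mm long, lying along the panel's y, its axis 56 mm above the panel's underside (50 mm above its top face) on two end posts. 172 mm from the hinge line along the panel; moves with the panel, and its axes turn with the panel: x along the panel to the hinge, z out of its outer face.
- panel_hinge (a point): Middle of the panel's hinge line, which runs along this frame's y; it lies at the rim height at the far edge of the box, level with the closed panel's underside. Does not move when the panel opens.
- key (a joint): Steel T-key standing in the cam latch of the panel. 0 = locked (its bar points to the hinge, along the panel's x), 1.57 = unlocked (bar along y); grows clockwise seen from above the closed panel. Turns with slight friction and stays where left.
- key_grip (a point): Centre of the key's bar: 60 mm long, 10 mm thick, 16 mm high, its centre 28 mm above the panel's top face. This frame's x runs along the bar. The key's axis is 140 mm to the right (-y) of the handle's middle and 10 mm nearer to the hinge.
- rocker (a joint): Large grey rocker switch on a fixed grey switch box (130 x 86 x 50 mm) that stands right of the demagnetiser. 0 = off (ribbed end raised), 0.5 = on (ribbed end down). Pressing the raised end with about 6 to 7 N takes it past its centre at 0.25, and it snaps over by itself and stays.
- rocker_ribbed_end (a point): Point on the top face of the rocker's ribbed end, 28 mm from the rocker's pivot; the paddle is 80 mm long, 36 mm wide and 10 mm thick. Frame x runs along the paddle out towards this end, z out of its top face. The point sinks about 14 mm from off to on.
- tube0_c (a point): Centre of a cut length of square steel tube, 110 mm long (its x axis), 30 x 30 mm in section, 0.28 kg, lying on the table; all are alike and two to four are present (None when absent).
- tube1_c (a point): Centre of a cut length of square steel tube, 110 mm long (its x axis), 30 x 30 mm in section, 0.28 kg, lying on the table; all are alike and two to four are present (None when absent).
- tube2_c (a point): Centre of a cut length of square steel tube, 110 mm long (its x axis), 30 x 30 mm in section, 0.28 kg, lying on the table; all are alike and two to four are present (None when absent).
- tube3_c (a point): Centre of a cut length of square steel tube, 110 mm long (its x axis), 30 x 30 mm in section, 0.28 kg, lying on the table; all are alike and two to four are present (None when absent).
- paste_tin: Small tin 56 mm across and 75 mm high; leave alone. Origin at its underside.
- try_square: Flat steel square, 85 x 85 mm, 12 mm thick; leave alone. Origin at the underside of the middle of the arm that lies along x.
- wire_brush: Wire brush lying on the table nearer the robot; leave alone.
- tape_measure: Black tape measure, 68 x 62 x 36 mm, nearer the robot on the left; leave alone. Origin at the centre of its underside.
- mug: White mug, 80 mm across and 90 mm high, beyond the demagnetiser; leave alone.
- rod_carton: Flat cardboard carton 60 x 160 x 35 mm beyond the demagnetiser; leave alone.
- spanner: Spanner lying at the far right; leave alone.
Mind the look-alikes: they are no part of the job. What is shaped like the part that bears rocker but blue is not meant.

How it is judged:
By the outcome, as a careful person would: the job done as asked, in the order asked, and still so for the second after the job is handed in, with the robot touching nothing.
Of tube0, tube1, tube2, tube3 only 2 to 4 are there at a start; the rules pass over those that are not, and their reading is None.
At some moment in a run one of tube0, tube1, tube2, tube3 may be knocked a few centimetres aside while the robot is not near it.
It also fails if it takes over 210 s, if anything falls off the work surface, if the arm or the gripper's body presses on something with over 40 N, if the wrist force passes 120 N, or if a joint passes its speed limit or range.

## Working session

There is one attempt and no reset: what is moved stays moved. The work goes in short steps, Python scripts to look and compute and a tool call to move; the robot and the scene stay as the last step left them, time stands still between calls to the robot, and variables do not carry over. Pictures are saved under pics/ and viewed, about 12 in all and at most 16, crops included, and the job is handed in when it is done.

Besides the shell and the picture viewer there is one more tool, called after "Request:" by a JSON object that holds its "fn" and its "kwargs", one argument or row to a line. carry_out: Moves the arm, as the interface text tells. Its arguments: {"type":"object","properties":{"increments":{"type":"array","items":{"type":"array"}},"force":{"type":"number"}},"required":["increments"]}

```bash
ls; mkdir -p pics; cat > h.py <<'E'
import numpy as np, cv2
from workcell import env
def grab(n):
    f=env.grab_frame(n); f['R']=cv2.Rodrigues(np.array(f['rvec'],float))[0]; f['t']=np.array(f['tvec'],float).ravel(); return f
def slopes(f,u,v):
    K=np.array(f['camera_matrix']); d=np.stack([(np.asarray(u,float)-K[0,2])/K[0,0],(np.asarray(v,float)-K[1,2])/K[1,1]],-1)
    s=d.copy()
    for _ in range(10):
        s=d/(1+f['k1']*(s**2).sum(-1,keepdims=True))
    return s
def ray(f,u,v,z):
    s=slopes(f,u,v); d=np.concatenate([s,np.ones(s.shape[:-1]+(1,))],-1)@f['R']
    c=-f['R'].T@f['t']; return c+d*((z-c[2])/d[...,2])[...,None]
def cloud(f):
    v,u=np.mgrid[:480,:640]; s=slopes(f,u,v); Z=f['z_map'][...,None]
    P=(np.concatenate([s*Z,Z],-1)-f['t'])@f['R']; P[f['z_map']<=0]=np.nan; return P
def proj(f,p):
    c=f['R']@np.asarray(p,float)+f['t']; s=c[:2]/c[2]; s=s*(1+f['k1']*(s@s)); K=np.array(f['camera_matrix'])
    return s*[K[0,0],K[1,1]]+K[:2,2]
E
python3 - <<'E'
from h import *
for n in('scene','top'):
    f=grab(n); cv2.imwrite(f'pics/{n}0.png',f['frame']); print(n,-f['R'].T@f['t'],f['k1'],f['camera_matrix'],f['R'])
print(env.state())
E
```

```text
pics
scene [1454.22843274   29.74380394  967.89081598] -0.0651527236276138 [[572.86127321   0.         323.81796373]
 [  0.         572.86127321 238.18954713]
 [  0.           0.           1.        ]] [[-0.08227771  0.99639237  0.0207995 ]
 [ 0.6658442   0.07048733 -0.74275369]
 [-0.74154021 -0.04726284 -0.66924161]]
top [ 315.56115167  -40.23126378 1278.43482332] 0.010231573580199828 [[523.39370578   0.         314.4842153 ]
 [  0.         523.39370578 240.25449384]
 [  0.           0.           1.        ]] [[-0.0203815  -0.99932924 -0.03042471]
 [-0.98373057  0.02547755 -0.17783438]
 [ 0.17849024  0.02630518 -0.98358999]]
{'time_s': 0.1, 'qpos': array([ 6.29096039e+01,  1.83477875e+01,  8.96993433e+01, -1.54983149e-03,
        7.20438715e+01, -1.14494396e+00]), 'qvel': array([ 0.02067066, -0.03150108, -0.1510702 ,  0.02754263, -0.03113275,
       -0.0102694 ]), 'effort': array([-1.24905288e-03, -4.13333988e+01, -2.32510310e+01,  7.28089339e-02,
        4.22378769e-02, -5.63575009e-05]), 'ee_pos': array([251.49761056, 516.91720931, 404.00651766]), 'ee_rot': array([-89.99965491,   0.09101358,  64.05502705]), 'force': array([0.32466619, 0.31933723, 0.32109546]), 'torque': array([-0.07880061,  0.06633218, -0.00014407]), 'gripper_width': 91.32501406809072}
```

View pics/scene0.png

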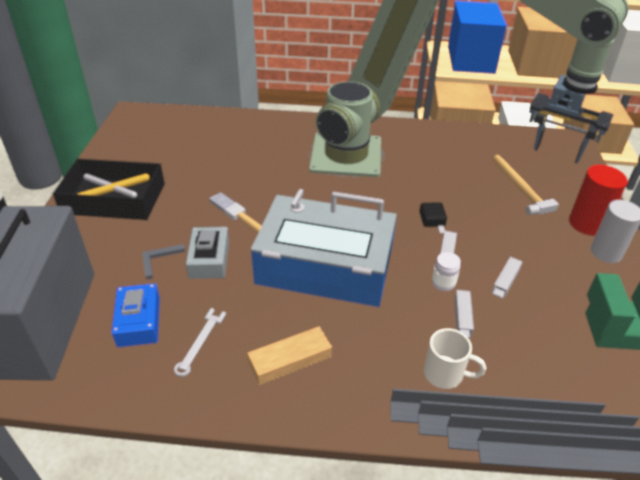

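View pics/top0.png

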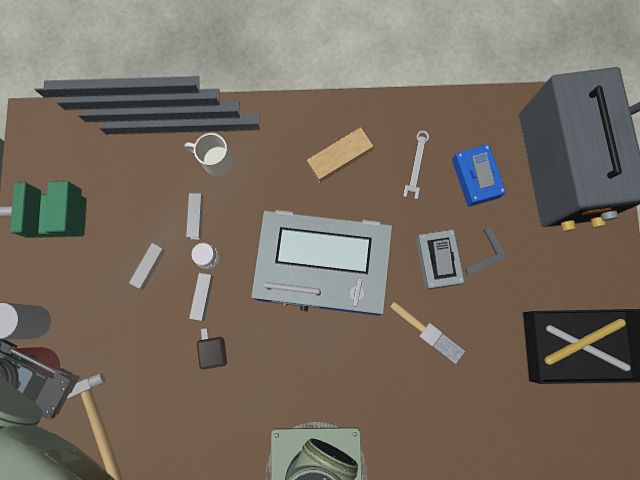

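```bash
cat > m.py <<'E'
from h import *
f=grab('top'); P=cloud(f); Z=P[...,2]; hsv=cv2.cvtColor(f['frame'],cv2.COLOR_BGR2HSV)
def comp(mask,roi):
    x0,y0,x1,y1=roi; m=np.zeros((480,640),np.uint8); m[y0:y1,x0:x1]=mask[y0:y1,x0:x1]
    m=cv2.morphologyEx(m,cv2.MORPH_OPEN,np.ones((2,2))); n,l,s,c=cv2.connectedComponentsWithStats(m)
    return [(l==i) for i in range(1,n) if s[i,4]>40]
def fit(c,z,name):
    v,u=np.nonzero(c); p=ray(f,u,v,z)[:,:2].astype(np.float32); r=cv2.minAreaRect(p)
    b=cv2.boxPoints(r); e=[b[1]-b[0],b[2]-b[1]]; e=max(e,key=np.linalg.norm)
    print(name,np.round(r[0],1),np.round(r[1],1),'ang',round(np.degrees(np.arctan2(e[1],e[0]))%180,1),'n',c.sum(),'zmed',round(float(np.nanmedian(Z[c])),1))
E
cat > a.py <<'E'
from m import *
g=(hsv[...,1]<70)&(hsv[...,2]>110)
for c in comp(g,(110,180,240,330)):
    fit(c,30,'tube?')
for c in comp((Z>100)&(Z<122)&(hsv[...,1]<110),(240,200,400,320)): fit(c,111,'panel')
for c in comp((Z>148)&(Z<180),(240,200,400,330)): fit(c,165,'handle')
for c in comp((Z>126)&(Z<148),(240,200,400,330)): fit(c,147,'key')
for c in comp((Z>40)&(Z<56),(405,220,470,300)): fit(c,50,'swbox')
for c in comp((Z>58)&(Z<90),(405,220,470,300)): fit(c,65,'rocker')
for c in comp(hsv[...,2]<70,(405,220,470,300)): fit(c,55,'dark')
for v in range(234,290,4): print(v, np.round(P[v,432:460:4,2]), end=';')
print(); print('handle pts',[np.round(P[v,u]) for u,v in ((275,287),(292,289),(310,291))])
im=f['frame']; cv2.imwrite('pics/c1.png',cv2.resize(im[200:330,120:480],None,fx=2.2,fy=2.2,interpolation=cv2.INTER_CUBIC))
E
python3 a.py
```

```text
tube? [608.4 289. ] [ 32.3 116.1] ang 178.0 n 599 zmed 30.9
tube? [489.7 403. ] [ 33.2 113. ] ang 151.5 n 621 zmed 30.6
tube? [508.2 259.4] [71.1 55.6] ang 41.8 n 507 zmed 75.0
tube? [411.3 268.7] [ 32.1 113.3] ang 168.7 n 627 zmed 30.7
panel [479.7 -26.9] [294.  206.6] ang 81.7 n 11146 zmed 112.0
handle [413.2  37.7] [120.8  12.3] ang 81.9 n 315 zmed 165.8
swbox [ 484.7 -305.4] [129.8  87. ] ang 7.2 n 1377 zmed 50.7
rocker [ 485.2 -306.7] [48.4 83. ] ang 176.5 n 598 zmed 69.7
dark [ 485.6 -307.5] [91.4 53.4] ang 6.8 n 277 zmed 53.5
234 [51. 54. 52. 52. 50. 50.  3.];238 [46. 54. 48. 53. 54. 49. -2.];242 [51. 82. 84. 83. 79. 53. 47.];246 [54. 82. 78. 80. 76. 54. 49.];250 [51. 79. 73. 78. 72. 51. 51.];254 [54. 77. 74. 75. 72. 71. 51.];258 [66. 72. 66. 69. 72. 65. 47.];262 [65. 65. 68. 70. 65. 55. 50.];266 [54. 62. 70. 65. 65. 61. 50.];270 [50. 57. 65. 65. 63. 60. 53.];274 [53. 54. 65. 64. 55. 52. 48.];278 [48. 50. 53. 46. 48. 49. 51.];282 [52. 50. 47. 48. 50. 52. 52.];286 [51. 49. 47. 39. 20. -3.  7.];
handle pts [array([418.,  76., 166.]), array([413.,  39., 167.]), array([408.,   1., 166.])]
```

View pics/c1.png

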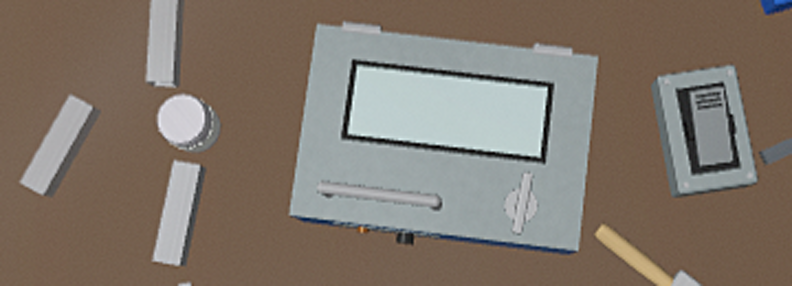

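```bash
cat > go.py <<'E'
# python3 go.py x y z yaw : increments to bring the grasp point there, tool down
import sys
from h import *
from scipy.spatial.transform import Rotation as Ro
def inc(p,yaw,s=env.state()):
    R0=Ro.from_euler('xyz',s['ee_rot'],degrees=True); R1=Ro.from_euler('xyz',[-90,0,yaw],degrees=True)
    w=(R0.inv()*R1).as_rotvec(); d=R0.inv().apply(np.array(p)+[0,0,172]-s['ee_pos']); return np.round(w,3).tolist(),np.round(d,1).tolist()
if __name__=='__main__':
    a=list(map(float,sys.argv[1:]))
    for i in range(0,len(a),4): print(a[i:i+4],inc(a[i:i+3],a[i+3]))
E
python3 go.py 406 -102 230 81.8
python3 - <<'E'
from m import *
c=np.array([479.7,-26.9]);x=np.array([.9898,-.1426]);y=np.array([.1426,.9898])
print('key exp',proj(f,[406,-102,147]),'handle',[proj(f,[*(c-72*x+b*y),167]) for b in (-1,54,109)])
k=(P[...,2]>125)&(P[...,2]<152)
for cc in comp(k&(np.mgrid[:480,:640][1]>330),(330,260,385,312)): fit(cc,147,'k')
print(P[278:306:3,356].round(), 'mug',ray(f,212,150,90), np.nanmedian(P[145:165,200:225].reshape(-1,3),0))
E
```

```text
[406.0, -102.0, 230.0, 81.8] ([-0.0, -0.31, -0.001], [-489.0, 2.7, -409.7])
key exp [358.27438337 291.64080003] handle [array([318.88336625, 290.69955823]), array([293.21542773, 287.59566194]), array([267.67519171, 284.50968079])]
k [ 402.8 -100.4] [11.8 59.5] ang 166.7 n 134 zmed 146.4
[[ 439. -100.  114.]
 [ 433. -100.  110.]
 [ 426. -100.  111.]
 [ 416.  -98.  143.]
 [ 410.  -97.  148.]
 [ 403.  -97.  148.]
 [ 396.  -97.  152.]
 [ 390.  -97.  147.]
 [ 384.  -96.  147.]
 [ 377.  -96.  149.]] mug [757.30090085 232.66504824  90.        ] [773.99287297 249.09464593  10.55443744]
```

Request:
{"fn": "carry_out", "kwargs": {
  "increments": [
    [[0,-0.31,0],[-490,0,-410],0],
    [[0,-0.31,0],[-490,0,-410],0],
    [[0,-0.31,0],[-490,0,-410],0],
    [[0,-0.31,0],[-490,0,-410],0],
    [[0,-0.31,0],[-490,0,-410],0],
    [[0,-0.31,0],[-490,0,-410],0],
    [[0,-0.31,0],[-490,0,-410],0],
    [[0,-0.31,0],[-490,0,-410],0],
    [[0,-0.31,0],[-490,0,-410],0],
    [[0,-0.31,0],[-490,0,-410],0]
  ],
  "force": 25
}}

```text
time_s: 1.03
ee_pos: [351.8, 110.8, 404.9]
ee_rot: [-90.0, -0.0, 81.9]
force: [1.5, 0.5, 0.0]
gripper_width: 91.2
```

```bash
python3 go.py 403 -101 200 81.8  403 -101 140 81.8
```

```text
[403.0, -101.0, 200.0, 81.8] ([0.001, 0.001, 0.0], [-202.5, 32.9, -80.6])
[403.0, -101.0, 140.0, 81.8] ([0.001, 0.001, 0.0], [-202.5, 92.9, -80.6])
```

Request:
{"fn": "carry_out", "kwargs": {
  "increments": [
    [[0,0,0],[-202.5,10,-80.6],0],
    [[0,0,0],[-202.5,10,-80.6],0],
    [[0,0,0],[-202.5,10,-80.6],0],
    [[0,0,0],[-202.5,10,-80.6],0],
    [[0,0,0],[-202.5,10,-80.6],0],
    [[0,0,0],[-202.5,10,-80.6],0.4],
    [[0,0,0],[-202.5,40,-80.6],0.4],
    [[0,0,0],[-202.5,60,-80.6],0.4],
    [[0,0,0],[-202.5,60,-80.6],0.4]
  ]
}}

```text
time_s: 1.78
ee_pos: [401.7, -99.0, 341.4]
ee_rot: [-89.5, -0.1, 81.8]
force: [-0.6, 0.2, -0.0]
gripper_width: 67.8
```

```bash
python3 go.py 403 -101 140 81.8; python3 - <<'E'
from h import *
f=grab('scene'); u,v=proj(f,[403,-101,150]).astype(int); print(u,v)
cv2.imwrite('pics/s2.png',cv2.resize(f['frame'][max(0,v-70):v+60,u-80:u+130],None,fx=3,fy=3,interpolation=cv2.INTER_CUBIC))
E
```

```text
[403.0, -101.0, 140.0, 81.8] ([-0.008, -0.001, 0.001], [-1.9, 29.4, -1.9])
297 194
```

View pics/s2.png

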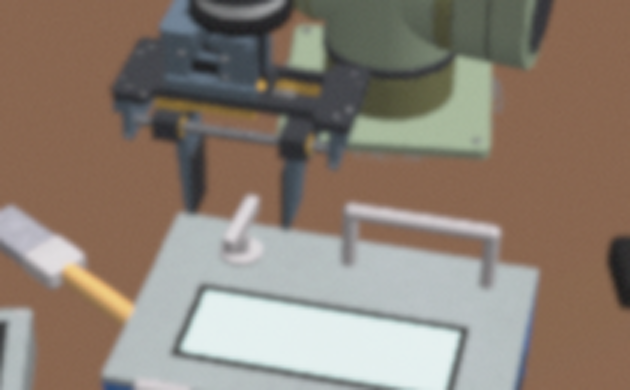

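Request:
{"fn": "carry_out", "kwargs": {
  "increments": [
    [[0,0,0],[-2,20,-2],0.4],
    [[0,0,0],[-2,29,-2],0.4],
    [[0,0,0],[-2,29,-2],0.4],
    [[0,0,0],[-2,29,-2],1],
    [[0,0,0],[-2,29,-2],1],
    [[0,0,0],[-2,29,-2],1],
    [[0,0,0],[-2,29,-2],1],
    [[0,0,0],[-2,29,-2],1],
    [[0,0,0],[-2,29,-2],1],
    [[0,0,0],[-2,29,-2],1]
  ],
  "force": 25
}}

```text
time_s: 2.67
ee_pos: [405.0, -100.9, 316.0]
ee_rot: [-90.0, -0.2, 81.7]
force: [0.8, 2.5, 1.8]
gripper_width: 12.3
```

Request:
{"fn": "carry_out", "kwargs": {
  "increments": [
    [[0,0.1,0],[0,1,0],1],
    [[0,0.2,0],[0,2,0],1],
    [[0,0.3,0],[0,3,0],1],
    [[0,0.4,0],[0,3,0],1],
    [[0,0.5,0],[0,3,0],1],
    [[0,0.6,0],[0,3,0],1],
    [[0,0.7,0],[0,3,0],1],
    [[0,0.8,0],[0,3,0],1],
    [[0,0.8,0],[0,3,0],1]
  ]
}}

```text
time_s: 3.42
ee_pos: [404.8, -101.0, 315.5]
ee_rot: [-90.0, -0.1, 35.8]
force: [-5.4, 4.2, 23.6]
gripper_width: 12.2
```

```bash
python3 go.py 404 -101 140 -8.2; python3 -c "
from h import *
s=env.state();print(s['force'],s['torque'],s['gripper_width'],s['ee_pos'])"
```

```text
[404.0, -101.0, 140.0, -8.2] ([-0.001, 0.767, 0.002], [-0.7, 3.5, 0.5])
[-5.41051846  4.24877263 23.6190958 ] [ 0.85543322  1.14237983 -0.00875291] 12.209045661575777 [ 404.83162397 -101.03507233  315.48159068]
```

Request:
{"fn": "carry_out", "kwargs": {
  "increments": [
    [[0,0.1,0],[0,-3,0],1],
    [[0,0.2,0],[0,-3,0],1],
    [[0,0.3,0],[0,-3,0],1],
    [[0,0.4,0],[0,-3,0],1],
    [[0,0.5,0],[0,-3,0],1],
    [[0,0.6,0],[0,-3,0],1],
    [[0,0.7,0],[0,-3,0],1],
    [[0,0.78,0],[0,-3,0],1],
    [[0,0.78,0],[0,-3,0],1]
  ]
}}

```text
time_s: 4.17
ee_pos: [404.7, -101.2, 315.9]
ee_rot: [-90.0, 0.0, -8.8]
force: [-1.5, 1.8, 3.3]
gripper_width: 12.3
```

Request:
{"fn": "carry_out", "kwargs": {
  "increments": [
    [[0,0,0],[0,0,0],0.5],
    [[0,0,0],[0,0,0],0.5],
    [[0,0,0],[0,0,0],0.5],
    [[0,0,0],[0,-40,0],0.5],
    [[0,0,0],[0,-80,0],0.5],
    [[0,0,0],[0,-80,0],0.5]
  ]
}}

```text
time_s: 4.67
ee_pos: [406.7, -102.1, 402.1]
ee_rot: [-90.1, -0.8, -8.7]
force: [1.6, -0.2, -0.6]
gripper_width: 45.0
```

```bash
python3 go.py 413 38 220 -8.2 413 38 163 -8.2; python3 - <<'E'
from h import *
f=grab('scene'); u,v=proj(f,[403,-101,150]).astype(int); print(u,v)
cv2.imwrite('pics/s3.png',cv2.resize(f['frame'][max(0,v-70):v+60,u-80:u+130],None,fx=3,fy=3,interpolation=cv2.INTER_CUBIC))
E
```

```text
[413.0, 38.0, 220.0, -8.2] ([0.002, -0.008, 0.014], [-15.0, 9.7, 139.4])
[413.0, 38.0, 163.0, -8.2] ([0.002, -0.008, 0.014], [-15.8, 66.7, 139.5])
297 194
```

View pics/s3.png

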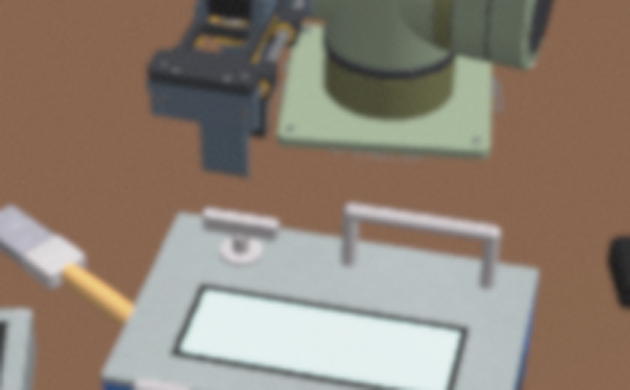

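Request:
{"fn": "carry_out", "kwargs": {
  "increments": [
    [[0,0,0],[-15,0,139.5],0.5],
    [[0,0,0],[-15,0,139.5],0.5],
    [[0,0,0],[-15,0,139.5],0.5],
    [[0,0,0],[-15,0,139.5],0.5],
    [[0,0,0],[-15.5,40,139.5],0.5],
    [[0,0,0],[-15.5,68,139.5],0.5],
    [[0,0,0],[-15.5,68,139.5],0.5]
  ]
}}

```text
time_s: 5.3
ee_pos: [408.2, 39.1, 322.6]
ee_rot: [-90.2, 0.7, -8.6]
force: [0.1, 0.8, 0.0]
gripper_width: 45.7
```

Request:
{"fn": "carry_out", "kwargs": {
  "increments": [
    [[0,0,0],[0,0,0],0.5],
    [[0,0,0],[0,0,0],1],
    [[0,0,0],[0,0,0],1],
    [[0,0,0],[0,0,0],1],
    [[0,0,0],[0,0,0],1],
    [[0,0,0],[0,0,0],1],
    [[0,0,0],[0,0,0],1]
  ],
  "force": 25
}}

```text
time_s: 5.88
ee_pos: [412.8, 38.4, 328.8]
ee_rot: [-90.0, -0.6, -8.7]
force: [9.1, -3.1, -4.9]
gripper_width: 11.1
```

```bash
python3 - <<'E'
from go import *
s=env.state(); print(s['ee_pos'],s['ee_rot'],s['gripper_width'],s['force'])
# arc about hinge: handle rel hinge (box x, z)
for th in np.radians([0,10,20,30,40,50,60,70,80,88,94]):
    X=-172*np.cos(th)+56*np.sin(th); Zz=172*np.sin(th)+56*np.cos(th); print(round(np.degrees(th)),[round(X+172,1),round(-(Zz-56),1)])
E
```

```text
[412.79350102  38.38492865 328.82455016] [-89.98081373  -0.55341928  -8.65795028] 11.112640904584014 [ 9.05536112 -3.05647803 -4.88337925]
0 [np.float64(0.0), np.float64(-0.0)]
10 [np.float64(12.3), np.float64(-29.0)]
20 [np.float64(29.5), np.float64(-55.5)]
30 [np.float64(51.0), np.float64(-78.5)]
40 [np.float64(76.2), np.float64(-97.5)]
50 [np.float64(104.3), np.float64(-111.8)]
60 [np.float64(134.5), np.float64(-121.0)]
70 [np.float64(165.8), np.float64(-124.8)]
80 [np.float64(197.3), np.float64(-123.1)]
88 [np.float64(222.0), np.float64(-117.8)]
94 [np.float64(239.9), np.float64(-111.7)]
```

Request:
{"fn": "carry_out", "kwargs": {
  "increments": [
    [[0,0,0],[12,-29,0],1],
    [[0,0,0],[29.5,-55.5,0],1],
    [[0,0,0],[51,-78.5,0],1],
    [[0,0,0],[76,-97.5,0],1],
    [[0,0,0],[104,-112,0],1],
    [[0,0,0],[134.5,-121,0],1],
    [[0,0,0],[166,-125,0],1],
    [[0,0,0],[166,-125,0],1]
  ]
}}

```text
time_s: 6.55
ee_pos: [578.8, 13.5, 456.3]
ee_rot: [-89.8, -0.6, -8.7]
force: [1.0, 1.9, 13.2]
gripper_width: 11.1
```

Request:
{"fn": "carry_out", "kwargs": {
  "increments": [
    [[0,0,0],[16,-0.5,0],1],
    [[0,0,0],[31.5,2,0],1],
    [[0,0,0],[45,5,0],1],
    [[0,0,0],[56,7,0],1],
    [[0,0,0],[66,10,0],1],
    [[0,0,0],[72,12,0],1],
    [[0,0,0],[72,12,0],1]
  ]
}}

```text
time_s: 7.13
ee_pos: [647.5, 3.4, 442.4]
ee_rot: [-89.8, -0.3, -8.7]
force: [3.8, 2.7, 3.8]
gripper_width: 11.7
```

```bash
python3 - <<'E'
from h import *
s=env.state(); print(s['ee_pos'],s['force'])
f=grab('scene'); 
cv2.imwrite('pics/s4.png',f['frame'][60:360,180:580])
E
```

```text
[647.45809143   3.42332804 442.40327431] [3.8347635  2.74010226 3.76356673]
```

View pics/s4.png

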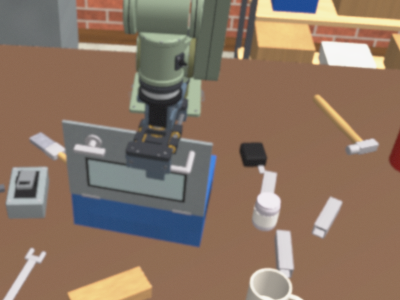

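Request:
{"fn": "carry_out", "kwargs": {
  "increments": [
    [[0,0,0],[3,0,0],0.65],
    [[0,0,0],[3,0,0],0.65],
    [[0,0,0],[3,0,0],0.65],
    [[0,0,0],[3,0,0],0.65],
    [[0,0,0],[3,-40,0],0.65],
    [[0,0,0],[3,-80,0],0.65],
    [[0,0,0],[3,-100,0],0.65],
    [[0,0,0],[3,-100,0],0.65]
  ]
}}

```text
time_s: 7.85
ee_pos: [648.3, 2.0, 546.8]
ee_rot: [-89.9, -0.6, -8.7]
force: [0.0, -0.7, -0.6]
gripper_width: 32.0
```

```bash
cat > look.py <<'E'
from m import *
g=(hsv[...,1]<70)&(hsv[...,2]>110)
for c in comp(g,(110,180,240,330)): fit(c,30,'tube?')
k=(Z>200)&(Z<330)
E
python3 look.py; python3 - <<'E'
from h import *
f=grab('scene'); P=cloud(f); c=np.array([576,-40]);x=np.array([.9898,-.1426]);y=np.array([.1426,.9898])
Q=P[...,:2]-c; X=Q@x; Y=Q@y; m=(abs(Y)<140)&(X>-60)&(X<110)&(P[...,2]>130)&(P[...,2]<310)
for a,b in ((130,170),(180,230),(230,270),(270,300)):
    k=m&(P[...,2]>a)&(P[...,2]<b)&(X<40); print(a,b,k.sum(),np.nanmedian(X[k]),np.nanmedian(P[...,2][k]))
k=m&(X>45); print('handle',np.nanmedian(X[k]),np.nanmedian(P[...,2][k]),np.nanmedian(Y[k]),k.sum())
E
python3 go.py 411 269 220 78.7
```

```text
tube? [676.1 177.7] [41.2  5. ] ang 0.3 n 43 zmed 714.7
tube? [608.4 289. ] [ 32.3 116.1] ang 178.0 n 598 zmed 30.8
tube? [489.6 402.8] [ 32.9 113. ] ang 151.9 n 617 zmed 30.8
tube? [508.5 259. ] [70.7 56. ] ang 44.8 n 498 zmed 75.0
tube? [411.2 268.6] [ 31.7 113.2] ang 168.8 n 624 zmed 30.8
tube? [367.9 174.8] [73.   2.4] ang 0.3 n 64 zmed 718.9
130 170 1724 10.581841583144794 150.4397495425365
180 230 2133 13.13602251460341 203.03060927784767
230 270 1501 15.111850081023029 254.21193821431643
270 300 1728 16.906295294960543 283.7637980428267
handle 67.01481434354798 276.37621070976843 29.09206240924442 669
[411.0, 269.0, 220.0, 78.7] ([0.001, -1.526, 0.001], [-275.4, 148.9, 227.8])
```

Request:
{"fn": "carry_out", "kwargs": {
  "increments": [
    [[0,-0.12,0],[-30,0,25],0.3],
    [[0,-0.24,0],[-60,0,50],0.3],
    [[0,-0.36,0],[-90,0,75],0.3],
    [[0,-0.48,0],[-120,0,100],0.3],
    [[0,-0.6,0],[-150,0,125],0.3],
    [[0,-0.72,0],[-180,0,150],0.3],
    [[0,-0.84,0],[-210,0,175],0.3],
    [[0,-0.96,0],[-240,30,200],0.3],
    [[0,-1.08,0],[-275,60,228],0.3],
    [[0,-1.2,0],[-275,100,228],0.3]
  ]
}}

```text
time_s: 8.78
ee_pos: [411.3, 268.6, 452.2]
ee_rot: [-90.0, -0.2, 60.5]
force: [1.1, -0.0, -0.5]
gripper_width: 63.9
```

```bash
python3 go.py 411 269 100 78.7
```

```text
[411.0, 269.0, 100.0, 78.7] ([0.0, -0.317, 0.004], [-0.5, 180.2, 0.4])
```

Request:
{"fn": "carry_out", "kwargs": {
  "increments": [
    [[0,-0.12,0],[0,40,0],0.3],
    [[0,-0.24,0],[0,80,0],0.3],
    [[0,-0.317,0],[0,120,0],0.3],
    [[0,-0.317,0],[0,160,0],0.3],
    [[0,-0.317,0],[0,190,0],0.3],
    [[0,-0.317,0],[0,215,0],0.3],
    [[0,-0.317,0],[0,235,0],0.3],
    [[0,-0.317,0],[0,248,0],0.3],
    [[0,-0.317,0],[0,256,0],0.3],
    [[0,-0.317,0],[0,256,0],0.3]
  ]
}}

```text
time_s: 9.62
ee_pos: [412.7, 265.7, 193.7]
ee_rot: [-89.7, 0.3, 78.2]
force: [-0.0, -0.3, -0.2]
gripper_width: 63.8
```

Request:
{"fn": "carry_out", "kwargs": {
  "increments": [
    [[0,0,0],[0,0,0],1],
    [[0,0,0],[0,0,0],1],
    [[0,0,0],[0,0,0],1],
    [[0,0,0],[0,0,0],1],
    [[0,0,0],[0,0,0],1],
    [[0,0,0],[0,0,0],1]
  ],
  "force": 30
}}

```text
time_s: 10.12
ee_pos: [414.4, 266.9, 197.0]
ee_rot: [-90.1, -0.1, 78.2]
force: [-0.3, 1.9, 2.6]
gripper_width: 29.9
```

```bash
python3 - <<'E'
from go import *
print({k:np.round(env.state()[k],1) for k in('ee_pos','ee_rot','gripper_width','force')})
c=np.array([477,-26]);x=np.array([.9898,-.1426]);y=np.array([.1426,.9898])
for yy in(85,0,-85): print(yy,(c-20*x+yy*y).round(1))
E
python3 go.py 411 269 180 78.7 469 61 180 81.8 469 61 70 81.8
```

```text
{'ee_pos': array([414.4, 266.9, 197. ]), 'ee_rot': array([-90.1,  -0.1,  78.2]), 'gripper_width': np.float64(29.9), 'force': array([-0.3,  1.9,  2.6])}
85 [469.3  61. ]
0 [457.2 -23.1]
-85 [ 445.1 -107.3]
[411.0, 269.0, 180.0, 78.7] ([0.002, -0.009, 0.002], [1.6, -155.0, 3.5])
[469.0, 61.0, 180.0, 81.8] ([0.002, -0.063, 0.002], [-190.1, -155.3, -95.8])
[469.0, 61.0, 70.0, 81.8] ([0.002, -0.063, 0.002], [-190.3, -45.3, -95.7])
```

Request:
{"fn": "carry_out", "kwargs": {
  "increments": [
    [[0,0,0],[0,-30,0],1],
    [[0,0,0],[0,-70,0],1],
    [[0,0,0],[0,-110,0],1],
    [[0,0,0],[0,-150,0],1],
    [[0,-0.063,0],[-35,-155,-18],1],
    [[0,-0.063,0],[-70,-155,-36],1],
    [[0,-0.063,0],[-105,-155,-54],1],
    [[0,-0.063,0],[-140,-155,-72],1],
    [[0,-0.063,0],[-170,-155,-86],1],
    [[0,-0.063,0],[-190,-155,-96],1]
  ]
}}

```text
time_s: 10.95
ee_pos: [468.9, 58.2, 350.8]
ee_rot: [-89.9, 0.1, 81.7]
force: [0.1, -0.3, -3.9]
gripper_width: 29.9
```

Request:
{"fn": "carry_out", "kwargs": {
  "increments": [
    [[0,0,0],[0,30,0],1],
    [[0,0,0],[0,60,0],1],
    [[0,0,0],[0,85,0],1],
    [[0,0,0],[0,95,0],1],
    [[0,0,0],[0,100,0],1],
    [[0,0,0],[0,100,0],1]
  ]
}}

```text
time_s: 11.45
ee_pos: [468.7, 60.9, 250.0]
ee_rot: [-89.8, 0.0, 81.8]
force: [-0.4, 0.7, -3.4]
gripper_width: 30.2
```

```bash
python3 go.py 469 61 71 81.8;python3 -c "
from h import *
print({k:np.round(env.state()[k],1) for k in('ee_pos','ee_rot','gripper_width','force')})"
```

```text
[469.0, 61.0, 71.0, 81.8] ([-0.003, 0.0, -0.001], [0.1, 7.0, -0.4])
{'ee_pos': array([468.7,  60.9, 250. ]), 'ee_rot': array([-89.8,   0. ,  81.8]), 'gripper_width': np.float64(30.2), 'force': array([-0.4,  0.7, -3.4])}
```

Request:
{"fn": "carry_out", "kwargs": {
  "increments": [
    [[0,0,0],[0,4,0],1],
    [[0,0,0],[0,7,0],1],
    [[0,0,0],[0,7,0],1],
    [[0,0,0],[0,7,0],0.5],
    [[0,0,0],[0,7,0],0.5],
    [[0,0,0],[0,7,0],0.5],
    [[0,0,0],[0,-33,0],0.5],
    [[0,0,0],[0,-73,0],0.5],
    [[0,0,0],[0,-113,0],0.5]
  ]
}}

```text
time_s: 12.2
ee_pos: [468.9, 61.0, 365.9]
ee_rot: [-90.0, 0.0, 81.8]
force: [1.4, -0.0, -0.1]
gripper_width: 45.7
```

```bash
python3 look.py; python3 go.py 489.6 402.8 150 61.7
```

```text
tube? [608.4 289. ] [ 32.3 116.1] ang 178.0 n 601 zmed 30.6
tube? [478.9 207.1] [294.2  11.9] ang 0.6 n 602 zmed 588.4
tube? [478.  223.9] [291.7  12.2] ang 0.7 n 583 zmed 589.7
tube? [565.5 185.8] [114.9  22.2] ang 0.3 n 394 zmed 547.7
tube? [489.4 402.7] [ 32.8 113.2] ang 152.1 n 618 zmed 31.1
tube? [507.2 263. ] [70.  54.1] ang 18.9 n 486 zmed 75.4
tube? [364.5 185.6] [56.3 23.9] ang 0.3 n 222 zmed 610.9
[489.6, 402.8, 150.0, 61.7] ([0.015, 0.351, 0.007], [340.6, 53.0, 31.0])
```

Request:
{"fn": "carry_out", "kwargs": {
  "increments": [
    [[0,0,0],[35,0,3],0.5],
    [[0,0.1,0],[75,0,7],0.5],
    [[0,0.2,0],[115,0,10],0.5],
    [[0,0.3,0],[155,0,14],0.3],
    [[0,0.351,0],[195,0,18],0.3],
    [[0,0.351,0],[235,0,22],0.3],
    [[0,0.351,0],[275,0,25],0.3],
    [[0,0.351,0],[310,0,28],0.3],
    [[0,0.351,0],[340,0,31],0.3],
    [[0,0.351,0],[340.6,30,31],0.3]
  ]
}}

```text
time_s: 13.08
ee_pos: [488.1, 408.8, 339.6]
ee_rot: [-90.3, -0.9, 61.9]
force: [1.1, 0.8, 0.4]
gripper_width: 63.8
```

```bash
python3 go.py 489.5 402.8 25 61.8
```

```text
[489.5, 402.8, 25.0, 61.8] ([0.005, 0.002, 0.017], [-7.0, 142.5, -3.4])
```

Request:
{"fn": "carry_out", "kwargs": {
  "increments": [
    [[0,0,0],[0,0,0],0.3],
    [[0,0,0],[0,40,0],0.3],
    [[0,0,0],[0,80,0],0.3],
    [[0,0,0],[0,110,0],0.3],
    [[0,0,0],[0,128,0],0.3],
    [[0,0,0],[0,137,0],0.3],
    [[0,0,0],[0,139,0],0.3],
    [[0,0,0],[0,139,0],0.3]
  ]
}}

```text
time_s: 13.75
ee_pos: [487.4, 402.3, 196.0]
ee_rot: [-90.0, -0.0, 61.7]
force: [0.2, 0.1, -0.0]
gripper_width: 63.9
```

```bash
python3 go.py 489.5 402.8 25 61.8
```

```text
[489.5, 402.8, 25.0, 61.8] ([0.0, -0.002, 0.001], [1.4, -1.0, -1.6])
```

Request:
{"fn": "carry_out", "kwargs": {
  "increments": [
    [[0,0,0],[0,0,0],1],
    [[0,0,0],[0,0,0],1],
    [[0,0,0],[0,0,0],1],
    [[0,0,0],[0,0,0],1],
    [[0,0,0],[0,0,0],1],
    [[0,0,0],[0,0,0],1],
    [[0,0,0],[0,-40,0],1],
    [[0,0,0],[0,-80,0],1],
    [[0,0,0],[0,-120,0],1],
    [[0,0,0],[0,-160,0],1]
  ]
}}

```text
time_s: 14.58
ee_pos: [486.6, 402.2, 356.1]
ee_rot: [-89.9, 0.1, 61.7]
force: [-0.2, 0.8, -3.3]
gripper_width: 30.1
```

```bash
python3 look.py;  python3 go.py 457 -23 184 81.8
```

```text
tube? [608.4 289. ] [ 32.3 116.1] ang 178.0 n 601 zmed 30.5
tube? [559.5 440.6] [37.3 23.8] ang 62.5 n 148 zmed 191.2
tube? [544.9 481.5] [47.5 19.7] ang 2.8 n 118 zmed 345.0
tube? [509.1 257.2] [72.4 59.3] ang 44.8 n 553 zmed 74.1
tube? [355.5 471.2] [36.9 21.5] ang 2.9 n 97 zmed 646.1
[457.0, -23.0, 184.0, 81.8] ([0.008, -0.351, 0.012], [-390.1, 5.6, -174.8])
```

Request:
{"fn": "carry_out", "kwargs": {
  "increments": [
    [[0,-0.05,0],[-30,0,-13],1],
    [[0,-0.1,0],[-66,0,-30],1],
    [[0,-0.15,0],[-102,0,-46],1],
    [[0,-0.2,0],[-138,0,-62],1],
    [[0,-0.25,0],[-174,0,-78],1],
    [[0,-0.3,0],[-210,0,-94],1],
    [[0,-0.351,0],[-246,0,-110],1],
    [[0,-0.351,0],[-282,0,-126],1],
    [[0,-0.351,0],[-318,0,-142],1],
    [[0,-0.351,0],[-350,0,-157],1]
  ]
}}

```text
time_s: 15.47
ee_pos: [458.1, 17.9, 354.6]
ee_rot: [-89.9, 0.0, 81.8]
force: [0.5, -0.5, -2.6]
gripper_width: 29.8
```

Request:
{"fn": "carry_out", "kwargs": {
  "increments": [
    [[0,0,0],[-30,0,-5],1],
    [[0,0,0],[-42.5,0,-4],1],
    [[0,0,0],[-42.5,0,-4],1],
    [[0,0,0],[-42.5,0,-4],1]
  ]
}}

```text
time_s: 15.8
ee_pos: [456.8, -23.1, 354.7]
ee_rot: [-89.9, -0.0, 81.7]
force: [0.4, -0.2, -3.1]
gripper_width: 29.9
```

```bash
python3 go.py 457 -23 69.5 81.8
```

```text
[457.0, -23.0, 69.5, 81.8] ([-0.001, -0.002, 0.0], [0.1, 113.2, -0.3])
```

Request:
{"fn": "carry_out", "kwargs": {
  "increments": [
    [[0,0,0],[0,35,0],1],
    [[0,0,0],[0,70,0],1],
    [[0,0,0],[0,95,0],1],
    [[0,0,0],[0,106,0],1],
    [[0,0,0],[0,110,0],1],
    [[0,0,0],[0,113.5,0],1],
    [[0,0,0],[0,113.5,0],1],
    [[0,0,0],[0,113.5,0],0.5],
    [[0,0,0],[0,113.5,0],0.5],
    [[0,0,0],[0,113.5,0],0.5]
  ]
}}

```text
time_s: 16.63
ee_pos: [457.8, -22.7, 242.9]
ee_rot: [-90.2, -0.0, 81.8]
force: [-0.3, 0.2, -0.3]
gripper_width: 44.7
```

Request:
{"fn": "carry_out", "kwargs": {
  "increments": [
    [[0,0,0],[0,-30,0],0.5],
    [[0,0,0],[0,-70,0],0.5],
    [[0,0,0],[0,-110,0],0.5],
    [[0,0,0],[0,-110,0],0.5]
  ]
}}

```text
time_s: 16.97
ee_pos: [459.3, -22.9, 359.6]
ee_rot: [-91.0, -0.1, 81.8]
force: [1.2, -0.2, 0.6]
gripper_width: 45.8
```

```bash
python3 look.py;  python3 go.py 608.4 289 180 88
```

```text
tube? [608.4 289. ] [ 32.3 116.1] ang 177.9 n 596 zmed 30.7
tube? [509.7 257.8] [70.7 59.3] ang 44.8 n 541 zmed 74.2
[608.4, 289.0, 180.0, 88.0] ([0.012, -0.108, 0.0], [330.0, 6.0, -104.0])
```

Request:
{"fn": "carry_out", "kwargs": {
  "increments": [
    [[0,0,0],[30,0,0],0.5],
    [[0,0,0],[70,0,0],0.5],
    [[0,0,0],[110,0,0],0.5],
    [[0,0,0],[150,0,0],0.3],
    [[0,-0.1,0],[190,0,0],0.3],
    [[0,-0.108,0],[230,0,-5],0.3],
    [[0,-0.108,0],[265,0,-20],0.3],
    [[0,-0.108,0],[300,0,-45],0.3],
    [[0,-0.108,0],[325,0,-75],0.3],
    [[0,-0.108,0],[330,0,-103],0.3]
  ]
}}

```text
time_s: 17.85
ee_pos: [607.1, 293.4, 350.5]
ee_rot: [-90.0, -0.1, 88.2]
force: [0.1, -0.1, -0.3]
gripper_width: 63.9
```

Request:
{"fn": "carry_out", "kwargs": {
  "increments": [
    [[0,0,0],[0,0,0],0.3],
    [[0,0,0],[0,0,0],0.3],
    [[0,0,0],[0,0,0],0.3]
  ]
}}

```text
time_s: 18.1
ee_pos: [605.6, 288.8, 350.6]
ee_rot: [-89.9, 0.1, 88.0]
force: [-0.6, 0.3, 0.2]
gripper_width: 63.4
```

```bash
python3 look.py; python3 go.py 608.4 289 25 88
```

```text
tube? [639.9 414.7] [123.3 168.7] ang 95.5 n 1177 zmed 583.5
tube? [586.8 289. ] [30.8 72.7] ang 178.3 n 337 zmed 30.7
tube? [447.8 402.7] [301.3 194.5] ang 17.7 n 7779 zmed 641.4
tube? [508.5 259.1] [70.7 55.9] ang 44.4 n 513 zmed 74.6
[608.4, 289.0, 25.0, 88.0] ([-0.002, -0.0, -0.001], [0.5, 154.2, -3.4])
```

Request:
{"fn": "carry_out", "kwargs": {
  "increments": [
    [[0,0,0],[0,35,-3],0.3],
    [[0,0,0],[0,75,-3],0.3],
    [[0,0,0],[0,110,-3],0.3],
    [[0,0,0],[0,135,-3],0.3],
    [[0,0,0],[0,148,-3],0.3],
    [[0,0,0],[0,154,-3],0.3],
    [[0,0,0],[0,154,-3],0.3],
    [[0,0,0],[0,154,-3],1],
    [[0,0,0],[0,154,-3],1],
    [[0,0,0],[0,154,-3],1]
  ]
}}

```text
time_s: 18.98
ee_pos: [609.5, 289.3, 199.6]
ee_rot: [-90.2, -0.1, 88.0]
force: [0.3, 0.4, 0.0]
gripper_width: 46.3
```

Request:
{"fn": "carry_out", "kwargs": {
  "increments": [
    [[0,0,0],[0,0,0],1],
    [[0,0,0],[0,0,0],1],
    [[0,0,0],[0,0,0],1],
    [[0,0,0],[0,-40,0],1],
    [[0,0,0],[0,-80,0],1],
    [[0,0,0],[0,-120,0],1],
    [[0,0,0],[0,-160,0],1],
    [[0,0,0],[0,-160,0],1]
  ]
}}

```text
time_s: 19.65
ee_pos: [610.4, 289.7, 367.0]
ee_rot: [-90.8, -0.4, 88.0]
force: [0.2, 1.4, -1.7]
gripper_width: 29.7
```

```bash
python3 go.py 445 -107 184 81.8
```

```text
[445.0, -107.0, 184.0, 81.8] ([0.014, 0.108, 0.008], [-402.3, 5.9, 151.6])
```

Request:
{"fn": "carry_out", "kwargs": {
  "increments": [
    [[0,0,0],[0,0,35],1],
    [[0,0,0],[-5,0,70],1],
    [[0,0,0],[-20,0,105],1],
    [[0,0.05,0],[-50,0,130],1],
    [[0,0.1,0],[-85,0,148],1],
    [[0,0.108,0],[-125,0,150],1],
    [[0,0.108,0],[-165,0,151],1],
    [[0,0.108,0],[-205,0,151],1],
    [[0,0.108,0],[-245,0,151],1],
    [[0,0.108,0],[-285,0,151],1]
  ]
}}

```text
time_s: 20.48
ee_pos: [447.2, 8.0, 357.0]
ee_rot: [-89.9, 0.0, 81.9]
force: [0.4, -0.1, -3.1]
gripper_width: 29.8
```

Request:
{"fn": "carry_out", "kwargs": {
  "increments": [
    [[0,0,0],[-40,0,0],1],
    [[0,0,0],[-75,0,0],1],
    [[0,0,0],[-105,0,0],1],
    [[0,0,0],[-117,0,12],1],
    [[0,0,0],[-117,0,12],1],
    [[0,0,0],[-117,0,12],1]
  ]
}}

```text
time_s: 20.98
ee_pos: [419.0, -104.9, 357.0]
ee_rot: [-89.9, -0.0, 81.7]
force: [0.8, -0.1, -3.7]
gripper_width: 30.0
```

```bash
python3 go.py 445 -107 70 81.8
```

```text
[445.0, -107.0, 70.0, 81.8] ([-0.002, -0.002, 0.001], [1.6, 114.9, -26.3])
```

Request:
{"fn": "carry_out", "kwargs": {
  "increments": [
    [[0,0,0],[-1,0,-26],1],
    [[0,0,0],[-1,0,-26],1],
    [[0,0,0],[-1,35,-26],1],
    [[0,0,0],[-1,70,-26],1],
    [[0,0,0],[-1,95,-26],1],
    [[0,0,0],[-1,106,-26],1],
    [[0,0,0],[-1,110,-26],1],
    [[0,0,0],[-1,114.5,-26],1],
    [[0,0,0],[-1,114.5,-26],1]
  ]
}}

```text
time_s: 21.73
ee_pos: [446.1, -108.7, 243.8]
ee_rot: [-90.1, -0.0, 81.9]
force: [0.3, -0.2, -2.4]
gripper_width: 29.5
```

Request:
{"fn": "carry_out", "kwargs": {
  "increments": [
    [[0,0,0],[0,0,0],0.5],
    [[0,0,0],[0,0,0],0.5],
    [[0,0,0],[0,0,0],0.5],
    [[0,0,0],[0,-40,0],0.5],
    [[0,0,0],[0,-80,0],0.5],
    [[0,0,0],[0,-120,0],0.5],
    [[0,0,0],[0,-160,40],0.5],
    [[0,0,0],[0,-200,80],0.5],
    [[0,0,0],[0,-240,120],0.5],
    [[0,0,0],[0,-260,140],0.5]
  ]
}}

```text
time_s: 22.57
ee_pos: [327.0, -92.0, 482.9]
ee_rot: [-90.1, 0.0, 81.8]
force: [-0.7, -0.2, 0.3]
gripper_width: 45.4
```

```bash
python3 - <<'E'
from m import *
cv2.imwrite('pics/t5.png',f['frame'][100:400,100:500]); s=env.state(); print(s['ee_pos'],s['ee_rot'])
g=(hsv[...,1]<60)&(hsv[...,2]>110)&(Z>55)&(Z<95)
for c in comp(g,(240,200,400,320)): fit(c,75,'in')
E
```

```text
[323.34722332 -91.28139428 488.42527618] [-90.48262071   0.12216094  81.80760082]
in [464.3  60.3] [ 30. 110.] ang 171.7 n 611 zmed 75.7
in [ 461.3 -112.2] [30.6 81.3] ang 171.9 n 456 zmed 75.4
in [446.9 -14.5] [ 30.3 107.3] ang 173.2 n 587 zmed 75.5
```

View pics/t5.png

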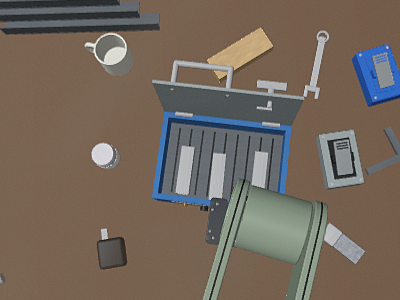

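```bash
python3 go.py 650 4 380 -8.2
```

```text
[650.0, 4.0, 380.0, -8.2] ([0.008, 1.571, 0.005], [140.7, -61.3, -310.3])
```

Request:
{"fn": "carry_out", "kwargs": {
  "increments": [
    [[0,0.12,0],[0,-30,0],0.65],
    [[0,0.24,0],[15,-60,-20],0.65],
    [[0,0.36,0],[30,-60,-50],0.65],
    [[0,0.48,0],[45,-60,-80],0.65],
    [[0,0.6,0],[60,-60,-110],0.65],
    [[0,0.72,0],[75,-60,-140],0.65],
    [[0,0.84,0],[90,-60,-170],0.65],
    [[0,0.96,0],[105,-60,-200],0.65],
    [[0,1.08,0],[120,-60,-230],0.65],
    [[0,1.2,0],[135,-60,-260],0.65]
  ]
}}

```text
time_s: 23.45
ee_pos: [606.8, 4.9, 541.2]
ee_rot: [-90.0, -0.1, 12.7]
force: [0.4, -0.1, 1.3]
gripper_width: 31.6
```

Request:
{"fn": "carry_out", "kwargs": {
  "increments": [
    [[0,0.12,0],[0,0,0],0.65],
    [[0,0.24,0],[0,0,0],0.65],
    [[0,0.37,0],[0,0,0],0.65],
    [[0,0.37,0],[0,0,0],0.65]
  ]
}}

```text
time_s: 23.78
ee_pos: [605.7, 4.4, 541.0]
ee_rot: [-90.0, -0.0, -8.3]
force: [-0.4, -0.7, 0.2]
gripper_width: 32.1
```

```bash
python3 go.py 650 4 380 -8.2; python3 - <<'E'
from h import *
f=grab('scene'); P=cloud(f); c=np.array([576,-40]);x=np.array([.9898,-.1426]);y=np.array([.1426,.9898])
Q=P[...,:2]-c; X=Q@x; Y=Q@y; k=(abs(Y-54)<50)&(X>50)&(X<110)&(P[...,2]>262)&(P[...,2]<290); print(np.nanmedian(X[k]),np.nanmedian(P[...,2][k]),np.nanpercentile(Y[k],[2,98]),k.sum(),env.state()['ee_pos'])
E
```

```text
[650.0, 4.0, 380.0, -8.2] ([-0.0, -0.001, 0.0], [43.9, -11.0, 6.0])
70.21233993652426 277.5521005921836 [  5.99089193 102.63643501] 353 [605.46832022   4.28257216 541.14484363]
```

Request:
{"fn": "carry_out", "kwargs": {
  "increments": [
    [[0,0,0],[30,0,4],0.65],
    [[0,0,0],[45,0,6],0.65],
    [[0,0,0],[45,0,6],0.65],
    [[0,0,0],[45,0,6],0.65],
    [[0,0,0],[45,30,6],0.65],
    [[0,0,0],[45,60,6],0.65],
    [[0,0,0],[45,85,6],0.65],
    [[0,0,0],[45,97,6],0.65],
    [[0,0,0],[45,97,6],0.65],
    [[0,0,0],[45,97,6],0.65]
  ]
}}

```text
time_s: 24.67
ee_pos: [650.0, 3.8, 444.6]
ee_rot: [-90.0, 0.0, -8.1]
force: [-0.5, 0.5, -0.1]
gripper_width: 31.8
```

Request:
{"fn": "carry_out", "kwargs": {
  "increments": [
    [[0,0,0],[0,0,0],1],
    [[0,0,0],[0,0,0],1],
    [[0,0,0],[0,0,0],1],
    [[0,0,0],[0,0,0],1],
    [[0,0,0],[0,0,0],1],
    [[0,0,0],[0,0,0],1]
  ],
  "force": 25
}}

```text
time_s: 25.17
ee_pos: [650.8, 3.8, 445.0]
ee_rot: [-90.0, -0.1, -8.1]
force: [-0.2, -0.1, 2.8]
gripper_width: 11.4
```

```bash
python3 - <<'E'
from go import *
s=env.state(); print(s['ee_pos'],s['gripper_width'],s['force'])
R=lambda t:np.array([-172*np.cos(t)+56*np.sin(t),172*np.sin(t)+56*np.cos(t)])
for d in (93,84,75,66,57,48,39,30,21,12,6,0): r=R(np.radians(d))-R(np.radians(93)); print(d,r.round(1)*[1,-1])
E
python3 go.py 413 38 158 -8.2
```

```text
[650.79825226   3.78480308 445.00573539] 11.436955174416758 [-0.21948391 -0.0771211   2.79363682]
93 [ 0. -0.]
84 [-27.2  -8.1]
75 [-55.4 -11.8]
66 [-83.7 -11.1]
57 [-111.6   -5.9]
48 [-138.4    3.5]
39 [-163.4   17.1]
30 [-185.9   34.3]
21 [-205.4   54.9]
12 [-221.5   78.3]
6 [-230.1   95.2]
0 [-236.9  112.8]
[413.0, 38.0, 158.0, -8.2] ([-0.0, 0.001, 0.002], [-240.5, 114.5, 0.2])
```

Request:
{"fn": "carry_out", "kwargs": {
  "increments": [
    [[0,0,0],[-28,-8,0],1],
    [[0,0,0],[-56,-12,0],1],
    [[0,0,0],[-85,-11,0],1],
    [[0,0,0],[-113,-5.5,0],1],
    [[0,0,0],[-140,4,0],1],
    [[0,0,0],[-165,17.5,0],1],
    [[0,0,0],[-188,35,0],1],
    [[0,0,0],[-188,35,0],1]
  ]
}}

```text
time_s: 25.83
ee_pos: [460.7, 31.2, 405.9]
ee_rot: [-89.9, 0.4, -8.1]
force: [-2.0, 3.4, -4.5]
gripper_width: 11.2
```

Request:
{"fn": "carry_out", "kwargs": {
  "increments": [
    [[0,0,0],[-10,10,0],1],
    [[0,0,0],[-19.5,20.5,0],1],
    [[0,0,0],[-28,32,0],1],
    [[0,0,0],[-36,44,0],1],
    [[0,0,0],[-42,58,0],1],
    [[0,0,0],[-47,68,0],1],
    [[0,0,0],[-51,77,0],1],
    [[0,0,0],[-52,80,0],1],
    [[0,0,0],[-52,80,0],1]
  ]
}}

```text
time_s: 26.58
ee_pos: [414.3, 38.0, 330.2]
ee_rot: [-89.9, -0.1, -8.1]
force: [-1.6, 2.8, 3.9]
gripper_width: 11.0
```

```bash
python3 - <<'E'
from m import *
s=env.state(); print(s['ee_pos'],s['gripper_width'],s['force'])
for c in comp((Z>95)&(Z<135)&(hsv[...,1]<110),(240,200,400,320)): fit(c,111,'panel')
v=[(285,215),(330,222),(370,226),(380,300),(268,290)]
print([P[b,a].round(1) for a,b in v])
E
```

```text
[414.27321714  37.92083528 330.21272752] 11.298528869952799 [-1.7330278   2.28672904  3.9215983 ]
panel [479.8 -27. ] [293.9 206.4] ang 81.7 n 7722 zmed 111.9
[array([586.9,  57. , 115.8]), array([568.6, -45.2, 111.6]), array([ 556.3, -135.5,  114.7]), array([ 389.4, -151.3,  110.3]), array([383.2,  51.3, 500.6])]
```

Request:
{"fn": "carry_out", "kwargs": {
  "increments": [
    [[0,0,0],[0,3,0],1],
    [[0,0,0],[0,6,0],1],
    [[0,0,0],[0,6,0],1],
    [[0,0,0],[0,6,0],1]
  ]
}}

```text
time_s: 26.97
ee_pos: [414.1, 37.9, 327.1]
ee_rot: [-89.9, -0.1, -8.1]
force: [-8.5, 3.6, 28.8]
gripper_width: 11.3
```

Request:
{"fn": "carry_out", "kwargs": {
  "increments": [
    [[0,0,0],[0,0,0],0.5],
    [[0,0,0],[0,0,0],0.5],
    [[0,0,0],[0,0,0],0.5],
    [[0,0,0],[0,0,0],0.5],
    [[0,0,0],[0,-30,0],0.5],
    [[0,0,0],[0,-60,0],0.5],
    [[0,0,0],[0,-70,0],0.5],
    [[0,0,0],[0,-70,-40],0.5],
    [[0,0,0],[0,-70,-80],0.5],
    [[0,0,0],[0,-70,-110],0.5]
  ]
}}

```text
time_s: 27.8
ee_pos: [397.3, -72.6, 393.1]
ee_rot: [-90.1, 0.0, -8.0]
force: [0.1, 0.5, -0.2]
gripper_width: 45.9
```

```bash
python3 - <<'E'
from h import *
f=grab('scene'); P=cloud(f); c=np.array([477,-26]);x=np.array([.9898,-.1426]);y=np.array([.1426,.9898])
Q=P[...,:2]-c; X=Q@x; Y=Q@y; z=P[...,2]
for a in (-95,-85,90): 
    k=(abs(X-a)<5)&(abs(Y)<130)&(z<130)&(z>100); print(a,k.sum(),np.nanmedian(z[k]))
E
python3 go.py 404.5 -101 145 -8.2
```

```text
-95 156 110.16736725650418
-85 193 110.50790893526288
90 379 110.68956896779356
[404.5, -101.0, 145.0, -8.2] ([0.005, -0.001, -0.0], [11.2, 76.1, -23.3])
```

Request:
{"fn": "carry_out", "kwargs": {
  "increments": [
    [[0,0,0],[11,0,-28],0.5],
    [[0,0,0],[11,0,-28],0.5],
    [[0,0,0],[11,0,-28],0.5],
    [[0,0,0],[11,0,-28],0.5]
  ]
}}

```text
time_s: 28.18
ee_pos: [404.5, -100.2, 392.6]
ee_rot: [-90.0, 0.1, -8.2]
force: [-0.6, -0.7, 0.9]
gripper_width: 45.4
```

```bash
python3 go.py 404.5 -101 145 -8.2
```

```text
[404.5, -101.0, 145.0, -8.2] ([-0.001, 0.001, -0.001], [0.2, 75.6, -0.9])
```

Request:
{"fn": "carry_out", "kwargs": {
  "increments": [
    [[0,0,0],[0,30,-1],0.5],
    [[0,0,0],[0,55,-1],0.5],
    [[0,0,0],[0,70,-1],0.5],
    [[0,0,0],[0,75,-1],0.5],
    [[0,0,0],[0,75,-1],1],
    [[0,0,0],[0,75,-1],1],
    [[0,0,0],[0,75,-1],1],
    [[0,0,0],[0,75,-1],1],
    [[0,0,0],[0,75,-1],1],
    [[0,0,0],[0,75,-1],1]
  ],
  "force": 25
}}

```text
time_s: 29.02
ee_pos: [404.4, -101.4, 318.8]
ee_rot: [-90.0, -0.0, -8.1]
force: [-1.1, 0.9, 4.2]
gripper_width: 11.4
```

Request:
{"fn": "carry_out", "kwargs": {
  "increments": [
    [[0,-0.1,0],[0,0,0],1],
    [[0,-0.2,0],[0,0,0],1],
    [[0,-0.3,0],[0,0,0],1],
    [[0,-0.4,0],[0,0,0],1],
    [[0,-0.5,0],[0,0,0],1],
    [[0,-0.6,0],[0,0,0],1],
    [[0,-0.7,0],[0,0,0],1],
    [[0,-0.8,0],[0,0,0],1],
    [[0,-0.8,0],[0,0,0],1]
  ]
}}

```text
time_s: 29.77
ee_pos: [404.8, -101.3, 318.8]
ee_rot: [-90.1, -0.1, 37.7]
force: [1.0, 2.1, 3.4]
gripper_width: 11.3
```

Request:
{"fn": "carry_out", "kwargs": {
  "increments": [
    [[0,-0.1,0],[0,0,0],1],
    [[0,-0.2,0],[0,0,0],1],
    [[0,-0.3,0],[0,0,0],1],
    [[0,-0.4,0],[0,0,0],1],
    [[0,-0.5,0],[0,0,0],1],
    [[0,-0.6,0],[0,0,0],1],
    [[0,-0.7,0],[0,0,0],1],
    [[0,-0.79,0],[0,0,0],1],
    [[0,-0.79,0],[0,0,0],1],
    [[0,-0.79,0],[0,0,0],1]
  ]
}}

```text
time_s: 30.6
ee_pos: [405.1, -101.0, 318.8]
ee_rot: [-90.2, -0.1, 82.7]
force: [2.6, 4.3, 3.0]
gripper_width: 11.4
```

Request:
{"fn": "carry_out", "kwargs": {
  "increments": [
    [[0,0,0],[0,0,0],0.5],
    [[0,0,0],[0,0,0],0.5],
    [[0,0,0],[0,0,0],0.5],
    [[0,0,0],[0,-40,0],0.5],
    [[0,0,0],[0,-80,0],0.5],
    [[0,0,0],[-40,-80,0],0.5],
    [[0,0,0],[-80,-80,0],1],
    [[0,0,0],[-120,-80,0],1],
    [[0,0,0],[-160,-80,0],1],
    [[0,0,0],[-160,-80,0],1]
  ]
}}

```text
time_s: 31.43
ee_pos: [383.9, -265.6, 397.9]
ee_rot: [-90.0, 0.2, 82.6]
force: [1.4, 0.5, 0.4]
gripper_width: 21.8
```

```bash
python3 - <<'E'
from m import *
for cc in comp((Z>125)&(Z<152),(330,260,385,312)): fit(cc,147,'key')
for c in comp((Z>58)&(Z<90),(405,220,470,300)): fit(c,65,'rocker')
cv2.imwrite('pics/t6.png',cv2.resize(f['frame'][220:330,300:500],None,fx=3.5,fy=3.5,interpolation=cv2.INTER_CUBIC))
for a in ((440,244),(441,247),(440,240)): print(a,ray(f,*a,80),P[a[1],a[0]])
E
python3 go.py 512 -302 150 7
```

```text
key [ 402.4 -100.4] [11.8 59. ] ang 171.2 n 127 zmed 146.4
rocker [ 489.9 -305.8] [73.6 50.9] ang 14.9 n 488 zmed 72.9
(440, 244) [ 516.76284214 -297.54350185   80.        ] [ 517.47309591 -298.45182915   75.76945476]
(441, 247) [ 509.69848055 -299.38783591   80.        ] [ 510.0458362  -299.85152571   77.85572867]
(440, 240) [ 526.1269676  -298.13177962   80.        ] [ 531.14821493 -304.28179153   51.42158319]
[512.0, -302.0, 150.0, 7.0] ([-0.001, 1.32, -0.001], [-22.1, 75.4, -132.0])
```

View pics/t6.png

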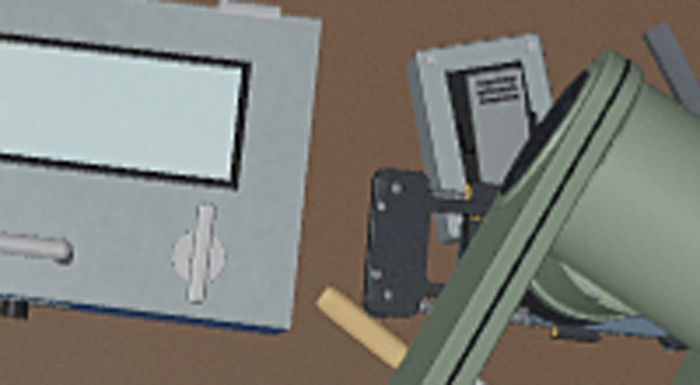

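```bash
python3 go.py 511 -302 125 82.6
```

```text
[511.0, -302.0, 125.0, 82.6] ([-0.001, 0.0, -0.001], [-22.2, 100.4, -131.1])
```

Request:
{"fn": "carry_out", "kwargs": {
  "increments": [
    [[0,0,0],[-8,0,-35],1],
    [[0,0,0],[-15,0,-70],1],
    [[0,0,0],[-20,0,-105],1],
    [[0,0,0],[-22,0,-131],1],
    [[0,0,0],[-22,0,-131],1],
    [[0,0,0],[-22,40,-131],1],
    [[0,0,0],[-22,75,-131],1],
    [[0,0,0],[-22,95,-131],1],
    [[0,0,0],[-22,100,-131],1],
    [[0,0,0],[-22,100,-131],1]
  ]
}}

```text
time_s: 32.32
ee_pos: [511.4, -297.0, 296.5]
ee_rot: [-89.8, -0.1, 83.0]
force: [0.0, 0.5, 0.7]
gripper_width: 0.7
```

```bash
python3 go.py 511 -302 99 82.6; python3 - <<'E'
from h import *
f=grab('scene'); print(env.state()['gripper_width'])
cv2.imwrite('pics/s7.png',cv2.resize(f['frame'][160:300,150:300],None,fx=4,fy=4,interpolation=cv2.INTER_CUBIC))
E
```

```text
[511.0, -302.0, 99.0, 82.6] ([-0.004, 0.007, 0.002], [-5.1, 25.5, -0.3])
0.35422302457168947
```

View pics/s7.png

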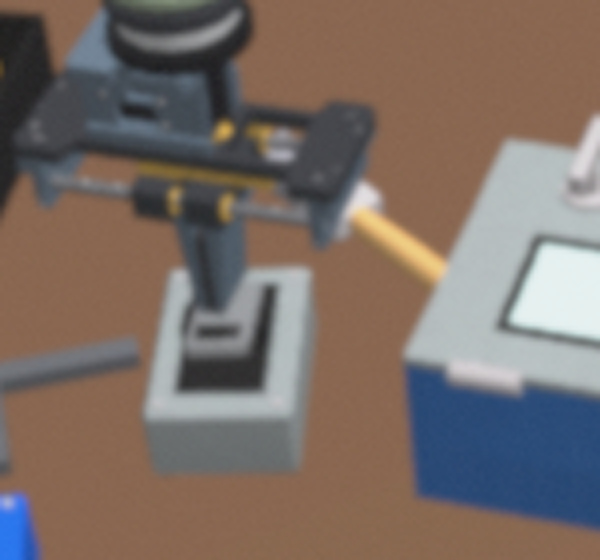

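Request:
{"fn": "carry_out", "kwargs": {
  "increments": [
    [[0,0,0],[-4,10,0],1],
    [[0,0,0],[-4,18,0],1],
    [[0,0,0],[-4,23,0],1],
    [[0,0,0],[-4,26,0],1],
    [[0,0,0],[-4,29,0],1],
    [[0,0,0],[-4,31,0],1],
    [[0,0,0],[-4,33,0],1],
    [[0,0,0],[-4,33,0],1]
  ]
}}

```text
time_s: 33.03
ee_pos: [511.8, -302.1, 265.1]
ee_rot: [-90.0, 0.0, 83.0]
force: [0.8, 0.2, 1.2]
gripper_width: 0.4
```

Request:
{"fn": "carry_out", "kwargs": {
  "increments": [
    [[0,0,0],[0,2,0],1],
    [[0,0,0],[0,4,0],1],
    [[0,0,0],[0,4,0],1]
  ]
}}

```text
time_s: 33.28
ee_pos: [511.4, -302.1, 260.5]
ee_rot: [-89.9, -0.0, 83.0]
force: [1.4, -0.5, 0.6]
gripper_width: 0.6
```

```bash
python3 - <<'E'
from h import *
f=grab('scene'); P=cloud(f); s=env.state(); print(s['ee_pos'],s['force'])
for r in (-36,-30,-20,-10,10,20,30,36):
    p=np.array([485+r*.9925,-306+r*.122]); k=(np.hypot(P[...,0]-p[0],P[...,1]-p[1])<4)&(P[...,2]<100); print(r,k.sum(),np.nanmedian(P[...,2][k]))
E
```

```text
[ 511.35857711 -302.08398418  260.58428403] [0.2009709 0.0335386 0.3408211]
-36 0 nan
-30 0 nan
-20 0 nan
-10 0 nan
10 0 nan
20 0 nan
30 0 nan
36 10 61.36204325205383
  return np.nanmean(a, axis, out=out, keepdims=keepdims)
```

Request:
{"fn": "carry_out", "kwargs": {
  "increments": [
    [[0,0,0],[0,-30,0],1],
    [[0,0,0],[0,-70,0],1],
    [[0,0,0],[0,-110,0],1],
    [[0,0,0],[0,-150,40],1],
    [[0,0,0],[0,-180,80],1],
    [[0,0,0],[0,-200,120],1],
    [[0,0,0],[0,-200,160],1],
    [[0,0,0],[0,-200,180],1],
    [[0,0,0],[0,-200,180],1]
  ]
}}

```text
time_s: 34.08
ee_pos: [327.3, -278.2, 462.2]
ee_rot: [-89.8, 0.0, 82.8]
force: [-0.1, 0.8, -0.6]
gripper_width: 0.0
```

```bash
python3 - <<'E'
from h import *
f=grab('scene'); P=cloud(f)
for r in (-34,-20,20,34):
    p=np.array([485+r*.9925,-306+r*.122]); k=(np.hypot(P[...,0]-p[0],P[...,1]-p[1])<6)&(P[...,2]<100); print(r,k.sum(),np.nanmedian(P[...,2][k]))
c=np.array([477,-26]);x=np.array([.9898,-.1426]);y=np.array([.1426,.9898])
Q=P[...,:2]-c; X=Q@x; Y=Q@y; z=P[...,2]
for a in (-95,-85,90): 
    k=(abs(X-a)<5)&(abs(Y)<130)&(z<130)&(z>100); print(a,k.sum(),np.nanmedian(z[k]))
cv2.imwrite('pics/s8.png',f['frame'][120:420,100:600])
E
```

```text
-34 8 79.18503984515291
-20 17 77.12710864470262
20 20 66.51868222946557
34 21 62.45004645258103
-95 184 110.14233284803737
-85 255 110.6074124481143
90 369 110.74850339691746
```

View pics/s8.png

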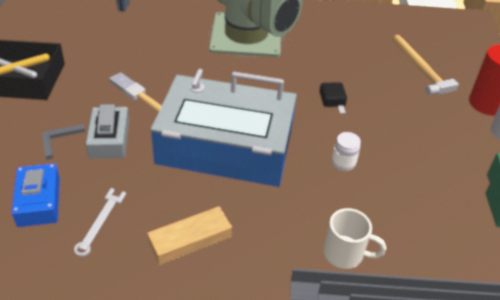

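```bash
python3 -c "
from h import *
print(env.job_done())"
```

```text
the job is handed in; nothing more can be done
None
```

The job is done and handed in at about 34 s of robot time; no verdict was reported. I unlocked the key, opened the panel to about 1.62 rad and laid the three tubes present flat in the chamber. I then shut the panel, turned the key back to locked, and only then pressed the rocker's ribbed end until it snapped over.

**Last checks**
- **Tubes:** all three had their tops at about 75 mm, which means flat on the floor, and none overlapped. None are left on the table. The middle tube lay about 13 mm from where I placed it, probably knocked a little, but it was still flat and clear of the others.
- **Panel:** its top face is level at 110–111 mm, so it is fully shut.
- **Key:** the bar sits at 171.2°, against 171.8° for the locked direction. The first picture gave 166.7°, which I put down to measuring error in that picture.
- **Rocker:** the ribbed end is down at 62 mm and the other end up at 79 mm, so it is on.
- **Other items:** the ones in the last picture look where they started. I compared them by eye only.

The highest push or pull I saw was about 29 N at the wrist, when I pressed the panel shut. That was read only at the end of each move.

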